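# Stack the flanged spacers on the assembly spindle by size

### The arm

A 6-joint arm with a two-finger parallel gripper is mounted at the origin on the work surface. World frame = base frame: x ahead of the robot, y to its left, z up, the work surface at z = 0. Lengths are in mm, angles in rad, forces in N, time in s.
With the tool pointing down it reaches from about 300 to 775 mm from the base axis. Payload 14.6 kg.
Tool frame: the origin (TCP) lies at the centre of the arm's flange, where the gripper is bolted on; the fingertips stand 199 mm ahead of it and the grasp point (between the pads) lies 180 mm ahead of it; z points along the fingers, y is the line along which they close (so a half turn about z gives the same grasp; the last joint's range is limited). The gripper opens to 94 mm and grips with 3 to 60 N. Pads are 16 mm wide; open, the fingers measure 119 mm over their backs; the gripper's body (75 mm by 177 mm) begins 78 mm behind the grasp point.
Start: joints at [-1.239, 0.3, 1.521, -0, 1.321, -0.067], TCP at [213.565, -506.834, 404.646] pointing down, gripper open.
Joint ranges: [-3.03, 3.03], [-0.79, 2.21], [0.23, 2.52], [-1.04, 4.18], [0, 3.07], [-2.55, 2.55]. Speed limits (rad/s): [2.22, 2.22, 2.57, 3.14, 3.14, 3.14].

### API

Orientations are given as [roll, pitch, yaw] about the fixed x, y, z axes, in that order (R = Rz(yaw) Ry(pitch) Rx(roll)).
In Python, from cell import manip, optics, workorder gives the robot as it stands.
- The arm moves only by the tool step_arm, never from a script. Its argument "increments" is a list that holds one entry, the list of rows, each a list of 7 numbers: the turn, a rotation vector about the tool's x, y, z as a fraction of full scale, then the shift along the tool's x, y, z as a fraction of full scale, then the closure, from -1 (fully open) to 1 (shut). In form: [[[wx, wy, wz, tx, ty, tz, fingers], ...]]. A call has 1 to 5 rows; each row shifts and turns the commanded pose from where the row before left it, along the tool's axes as they then stand; what a row does not reach is not made up. Full scale, the value 1, is 40 mm for a shift and 45 degrees for a turn. A row lasts 1/10 s, in which the tool goes at most 50 mm and 8.59 degrees, less where a joint would pass 70% of its speed; a pose out of reach is approached as far as the arm can. A call with a number of a shift or a turn outside -1 to 1 is refused whole. A call with a gripper value outside its range is refused whole. The fingers move at their own pace and stop on an object; "newtons" is the grip in N (left out, the last holds). Time passes only in rows, so rows that do not move let the fingers close. It gives the time, the measured TCP pose, the force, the opening and the grip force at its end, in the units of the state.
- manip.read_state(): the state, without advancing time (a new reading comes with each control period).
- optics.camera(name): name is "side" or "top" or "wrist"; returns a dict with "frame" (384x512x3 uint8, red, green, blue), "range_z" (384x512 float32, mm along the optical axis (not along the pixel's ray), 0 where there is no reading), "mtx" (3x3 intrinsics, pixels), "cam_to_world" (4x4, takes a point from camera to world coordinates). Camera axes: x right, y down, z forward; pixel columns grow to the right and rows downward; lengths in mm; the calibration is good to about 2 mm. A picture is of the moment at which its call begins.
- workorder.sign_off(): hands the job in; it is judged then, once.
The state is a dict: "clock": time; "joints": joint angles; "qd": joint speeds; "effort": joint torques, N m; "eef_pos": TCP position; "eef_rot": TCP orientation; "wrist_force": force on the tool from outside, world axes, zero at the start; "moment": the same for the moment, N m; "finger_gap": finger opening in mm; "finger_force": force on a finger pad.
Only numpy, scipy, OpenCV 4.12 (cv2) and the standard library are available. Lean on these libraries where they do the work, as an engineer would, in place of code of your own. Each camera call takes 0.05 s, during which the arm holds its last target. There are 200 camera calls.

### The job

Take the three flanged spacers off their sloping stands and thread them onto the fixture's upright spindle one after the other, hub up: the largest first at the bottom, then the middle one, then the smallest on top, each one fully home and let go before the next is put on. Leave everything else on the bench standing where it is.

Things in the scene. Friction and masses are not known exactly. Their poses are not given: they have to be found in the camera images.
- spacer_large: large flanged spacer, black plastic, about 110 g: a round flange 110 mm in diameter and 6 mm thick with a round hub 44 mm in diameter and 18 mm high on it (24 mm in all), bored through 30 mm in diameter. The three differ only in flange diameter. Origin at the centre of the flange's underside, z along the bore towards the hub's free end (hub up). Starts on a sloping stand, flange against the slope, hub outwards, hanging loosely on the peg (up to 3 mm off its axis).
- spacer_medium: medium flanged spacer, black plastic, about 85 g: a round flange 90 mm in diameter and 6 mm thick with a round hub 44 mm in diameter and 18 mm high on it (24 mm in all), bored through 30 mm in diameter. The three differ only in flange diameter. Origin at the centre of the flange's underside, z along the bore towards the hub's free end (hub up). Starts on a sloping stand, flange against the slope, hub outwards, hanging loosely on the peg (up to 3 mm off its axis).
- spacer_small: small flanged spacer, black plastic, about 60 g: a round flange 70 mm in diameter and 6 mm thick with a round hub 44 mm in diameter and 18 mm high on it (24 mm in all), bored through 30 mm in diameter. The three differ only in flange diameter. Origin at the centre of the flange's underside, z along the bore towards the hub's free end (hub up). Starts on a sloping stand, flange against the slope, hub outwards, hanging loosely on the peg (up to 3 mm off its axis).
- stand_large: aluminium stand on which the large spacer starts (all three stands are alike and fixed): footprint 110 x 90 mm; a plate 96 x 90 mm sloping at 35 degrees that faces -x of the stand, with a round peg 24 mm in diameter standing 20 mm out at right angles to the slope through the spacer's bore; the peg's axis points along (-sin35, 0, cos35) in the stand's frame. Origin at the centre of its underside; the peg meets the slope 55 mm straight above it.
- stand_medium: aluminium stand on which the medium spacer starts (all three stands are alike and fixed): footprint 110 x 90 mm; a plate 96 x 90 mm sloping at 35 degrees that faces -x of the stand, with a round peg 24 mm in diameter standing 20 mm out at right angles to the slope through the spacer's bore; the peg's axis points along (-sin35, 0, cos35) in the stand's frame. Origin at the centre of its underside; the peg meets the slope 55 mm straight above it.
- stand_small: aluminium stand on which the small spacer starts (all three stands are alike and fixed): footprint 110 x 90 mm; a plate 96 x 90 mm sloping at 35 degrees that faces -x of the stand, with a round peg 24 mm in diameter standing 20 mm out at right angles to the slope through the spacer's bore; the peg's axis points along (-sin35, 0, cos35) in the stand's frame. Origin at the centre of its underside; the peg meets the slope 55 mm straight above it.
- fixture: the assembly fixture, fixed: an aluminium base plate 20 mm high (200 x 125 mm, from x = -135 to +65 mm in its frame) with a vertical steel spindle 26 mm in diameter that rises 64 mm from the plate at the origin (its top 10 mm taper to 12 mm in diameter). A gauge post (16 mm in diameter, its head 30 mm wide reaching back to x = -133 mm) stands at x = -105 mm, up to 150 mm above the bench. Origin on the bench under the spindle's axis, z up.
- seat (a point): point on the spindle's axis at the base plate's top face (20 mm above the bench), where the lowest spacer's flange rests
- spindle_tip (a point): centre of the spindle's top end, 84 mm above the bench
- actuator_left: bystander: upright aluminium actuator, 56 x 52 mm, 120 mm tall, origin at the centre of its underside
- actuator_right: bystander: another such actuator, 56 x 52 mm, 120 mm tall, origin at the centre of its underside
- parts_tray: bystander: clear plastic tray 120 x 85 mm, 28 mm high, with small black parts, origin at the centre of its underside
- screwdriver: bystander: yellow-handled screwdriver 190 mm long lying along its x axis on the bench, under 40 mm high
- hex_keys: bystander: red holder of hex keys, 35 x 75 mm, 18 mm high, keys reaching to 102 mm on its x side
- case: bystander: closed flat black case 130 x 170 mm, 35 mm high, origin at the centre of its underside
- beaker: bystander: clear plastic beaker 64 mm in diameter, 75 mm high, origin at the centre of its underside
There are look-alikes about, which are no part of the job. Leave any white look-alike of the spacer_small alone.

How it is judged:
By the outcome, as a careful person would: the job done as asked, in the order asked, and still so for the second after the job is handed in, with the robot touching nothing.
It also fails if it takes over 69 s, if anything falls off the work surface, if the arm or the gripper's body presses on something with over 40 N, if the wrist force passes 120 N, or if a joint passes its speed limit or range.

## Working session

There is one attempt and no reset: what is moved stays moved. The work goes in short steps, Python scripts to look and compute and a tool call to move; the robot and the scene stay as the last step left them, time stands still between calls to the robot, and variables do not carry over. Pictures are saved under pics/ and viewed, at most 10 in all, crops included, and the job is handed in when it is done.

Besides the shell and the picture viewer there is one more tool, called after "Request:" in YAML: its name, and indented under it one key for each argument. step_arm: Moves the arm, as the interface text tells. Its arguments: {"type":"object","properties":{"increments":{"type":"array","items":{"type":"array","items":{"type":"array","items":{"type":"number"}}}},"newtons":{"type":"number"}},"required":["increments"]}

```bash
mkdir -p pics; ls
python3 - <<'E'
from cell import manip, optics
import cv2,numpy as np
s=manip.read_state();print(s)
for n in("top","side"):
    d=optics.camera(n);cv2.imwrite(f"pics/{n}0.png",cv2.resize(d["frame"][:,:,::-1],(800,600),interpolation=cv2.INTER_CUBIC))
    np.savez(f"{n}0.npz",**d);print(d["mtx"],d["cam_to_world"].round(3))
E
```

```text
pics
{'clock': 0.0, 'joints': array([-1.23854114e+00,  3.00482742e-01,  1.52158748e+00, -6.07137816e-06,
        1.32067366e+00, -6.65659007e-02]), 'qd': array([-0.0006672 , -0.00062166,  0.00028899, -0.00072819, -0.0010074 ,
        0.00243652]), 'effort': array([ 9.93416070e-04, -5.31802905e+01, -3.52731979e+01,  7.09346356e-02,
        2.43740890e-02, -1.27939261e-04]), 'eef_pos': array([ 213.58705654, -506.80114766,  404.07709972]), 'eef_rot': array([-3.14044359e+00, -7.07080294e-05,  3.98822553e-01]), 'wrist_force': array([-0.08023013,  0.66595202,  0.57629696]), 'moment': array([-0.03142525,  0.01486921,  0.06708361]), 'finger_force': 0.0, 'finger_gap': 94.22684276827769}
[[445.25059933   0.         254.47786795]
 [  0.         445.25059933 190.98285937]
 [  0.           0.           1.        ]] [[ 1.100000e-02 -9.980000e-01  5.500000e-02  4.562490e+02]
 [-1.000000e+00 -1.200000e-02 -5.000000e-03 -2.922900e+01]
 [ 5.000000e-03 -5.500000e-02 -9.980000e-01  1.384149e+03]
 [ 0.000000e+00  0.000000e+00  0.000000e+00  1.000000e+00]]
[[473.03778099   0.         248.21389897]
 [  0.         473.03778099 191.75624938]
 [  0.           0.           1.        ]] [[-8.700000e-01 -2.700000e-01  4.120000e-01 -6.522900e+01]
 [-4.920000e-01  5.110000e-01 -7.040000e-01  1.010482e+03]
 [-2.100000e-02 -8.160000e-01 -5.780000e-01  9.114200e+02]
 [ 0.000000e+00  0.000000e+00  0.000000e+00  1.000000e+00]]
```

View pics/top0.png

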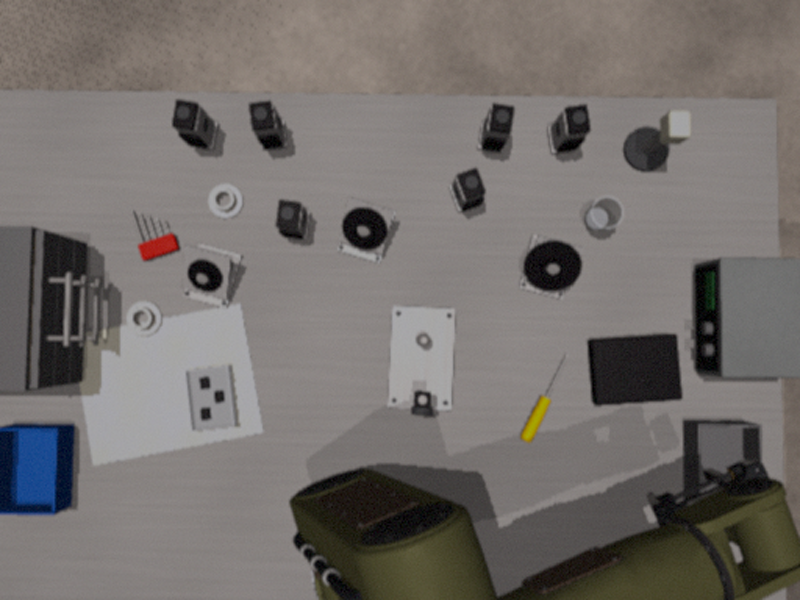

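View pics/side0.png

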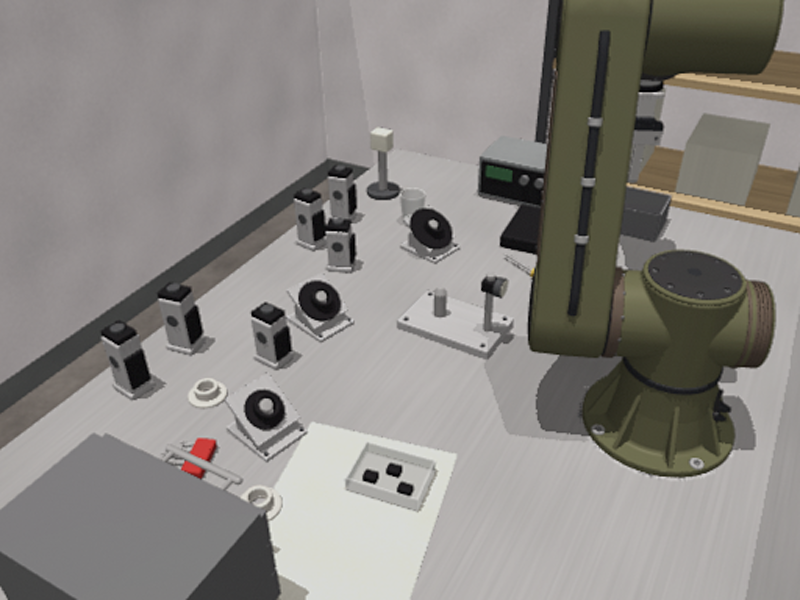

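Top view shows the black spacers: large (552,266), medium (365,229), small (205,275). It also shows the spindle at (423,340) and the gauge post at (423,402). The side view shows the slopes facing roughly towards the robot.

```bash
cat > h.py <<'E'
import numpy as np,cv2
from scipy.spatial.transform import Rotation as R
from scipy.optimize import least_squares
def cloud(d):
    z=d["range_z"];v,u=np.mgrid[:z.shape[0],:z.shape[1]];K=d["mtx"]
    p=np.stack([(u-K[0,2])/K[0,0]*z,(v-K[1,2])/K[1,1]*z,z],-1)
    T=d["cam_to_world"];return p@T[:3,:3].T+T[:3,3]
def proj(d,p):
    T=d["cam_to_world"];q=(np.asarray(p)-T[:3,3])@T[:3,:3];q=q@d["mtx"].T;return q[...,:2]/q[...,2:]
def px(d,u,v,z):
    "ray of pixel (512 scale) cut with world height z"
    T=d["cam_to_world"];r=T[:3,:3]@np.linalg.inv(d["mtx"])@[u,v,1];return T[:3,3]+r*(z-T[2,3])/r[2]
def flange(d,u,v,Rf,rad=75):
    "fit flange disc in the image of d about 512-scale pixel u,v: centre of flange top face, normal"
    P=cloud(d);g=d["frame"].max(-1).astype(float)
    c0=P[int(v),int(u)]
    near=(np.linalg.norm(P-c0,axis=-1)<rad)&(d["range_z"]>0)&(P[...,2]>8)
    m=near&(g<70)
    n_,lab=cv2.connectedComponents(m.astype(np.uint8));k=np.argmax(np.bincount(lab[m]));m=lab==k
    q=P[cv2.erode(m.astype(np.uint8),np.ones((3,3)))>0]
    for _ in range(6):
        c=q.mean(0);n=np.linalg.svd(q-c,full_matrices=False)[2][2];n*=np.sign(n[2]);r=(q-c)@n
        q=q[np.abs(r-np.median(r))<max(2.,1.5*np.median(abs(r-np.median(r))))]
    # rim: contour pixels of mask cut with plane
    ct=max(cv2.findContours(m.astype(np.uint8),cv2.RETR_EXTERNAL,cv2.CHAIN_APPROX_NONE)[0],key=len)[:,0]
    T=d["cam_to_world"];ray=np.c_[ct,np.ones(len(ct))]@np.linalg.inv(d["mtx"]).T@T[:3,:3].T
    w=T[:3,3]+ray*(((c-T[:3,3])@n)/(ray@n))[:,None]
    e1=np.cross([0,1,0],n);e1/=np.linalg.norm(e1);e2=np.cross(n,e1)
    xy=np.c_[(w-c)@e1,(w-c)@e2]
    f=least_squares(lambda a:np.hypot(*(xy-a[:2]).T)-a[2],[0,0,Rf],loss='soft_l1',f_scale=1.5)
    return c+f.x[0]*e1+f.x[1]*e2,n,f.x[2],m.sum()
def pose(s): return np.array(s["eef_pos"]),R.from_euler('xyz',s["eef_rot"])
def toolR(zaxis,yhint):
    z=np.array(zaxis,float);z/=np.linalg.norm(z);y=np.array(yhint,float);y-=z*(y@z);y/=np.linalg.norm(y)
    return R.from_matrix(np.c_[np.cross(y,z),y,z])
def plan(p,r,pt,rt,n=None,dec=3):
    "rows from pose to pose; straight line, constant turn"
    w=(r.inv()*rt).as_rotvec();L=np.linalg.norm(pt-p);a=np.degrees(np.linalg.norm(w))
    n=n or int(max(np.ceil(L/38),np.ceil(a/8.3),1));rows=[]
    cp,cr=p.copy(),r
    for i in range(n):
        t=cr.inv().apply((pt-cp)/(n-i))/40;ww=(cr.inv()*rt).as_rotvec()/(n-i)/np.radians(45)
        row=np.round(np.r_[ww,t],dec);rows.append(row)
        cp=cp+cr.apply(row[3:]*40);cr=cr*R.from_rotvec(row[:3]*np.radians(45))
    print("n",n,"L",L.round(1),"deg",a.round(1))
    for w_ in rows: print(w_.tolist())
    return cp,cr
E
python3 - <<'E'
from h import *
d=np.load("top0.npz")
for n,u,v,r in(("L",552,266,55),("M",365,229,45),("S",205,275,35)):
    c,nn,rr,k=flange(d,u/1.5625,v/1.5625+6,r);print(n,c.round(1),nn.round(3),"tilt",np.degrees(np.arccos(nn[2])).round(1),"yaw",np.degrees(np.arctan2(-nn[1],-nn[0])).round(1),"R",rr.round(1),k)
print("tip",px(d,423/1.5625,340/1.5625,84),"post",px(d,423/1.5625,400/1.5625,150),"posttop depth",cloud(d)[256,271],cloud(d)[217,271])
for u,v in((393,307),(455,308),(389,407),(451,409)):print(px(d,u/1.5625,v/1.5625,20).round(1))
E
```

```text
L [ 595.2 -329.8   57.9] [-0.566  0.142  0.812] tilt 35.7 yaw -14.1 R 52.6 873
M [663.1  30.2  58.1] [-0.546  0.154  0.824] tilt 34.5 yaw -15.8 R 42.5 559
S [568.8 331.5  65.8] [-0.421 -0.184  0.888] tilt 27.4 yaw 23.6 R 29.4 291
tip [450.49105037 -83.65104985  84.        ] post [345.20251255 -81.87301192 150.        ] posttop depth [345.57124473 -82.47102952 154.00541101] [452.24632091 -84.45418631  83.93164312]
[514.2 -26.8  20. ]
[ 513.6 -148.6   20. ]
[319.2 -21.3  20. ]
[ 316.7 -142.1   20. ]
```

Run:
```python
from h import *
from cell import manip
p,r=pose(manip.read_state())
yaw=np.radians(-14.5);t=np.radians(35)
n=np.array([-np.sin(t)*np.cos(yaw),-np.sin(t)*np.sin(yaw),np.cos(t)])
c=np.array([595.2,-329.8,57.9])
plan(p,r,c+n*300,toolR(-n,[np.sin(yaw),-np.cos(yaw),0]),n=9,dec=2)
```

```text
n 9 L 323.7 deg 50.8
[-0.03, 0.08, 0.09, 0.79, -0.33, 0.28]
[-0.03, 0.08, 0.09, 0.74, -0.39, 0.32]
[-0.03, 0.08, 0.09, 0.69, -0.45, 0.35]
[-0.03, 0.08, 0.09, 0.64, -0.51, 0.39]
[-0.03, 0.09, 0.09, 0.57, -0.56, 0.41]
[-0.03, 0.08, 0.09, 0.5, -0.61, 0.43]
[-0.02, 0.09, 0.09, 0.43, -0.65, 0.45]
[-0.03, 0.08, 0.09, 0.35, -0.68, 0.47]
[-0.02, 0.09, 0.09, 0.27, -0.72, 0.47]
```

Request:
step_arm:
  increments:
    - [[-0.03,0.08,0.09,0.79,-0.33,0.28,-1],[-0.03,0.08,0.09,0.74,-0.39,0.32,-1],[-0.03,0.08,0.09,0.69,-0.45,0.35,-1],[-0.03,0.08,0.09,0.64,-0.51,0.39,-1],[-0.03,0.09,0.09,0.57,-0.56,0.41,-1]]

```text
clock: 0.6
eef_pos: [333.8, -383.5, 348.0]
eef_rot: [3.081, -0.339, 0.049]
wrist_force: [0.6, -0.6, -0.3]
finger_gap: 94.0
finger_force: 0.0
```

Request:
step_arm:
  increments:
    - [[-0.03,0.08,0.09,0.5,-0.61,0.43,-1],[-0.02,0.09,0.09,0.43,-0.65,0.45,-1],[-0.03,0.08,0.09,0.35,-0.68,0.47,-1],[-0.02,0.09,0.09,0.27,-0.72,0.47,-1],[0,0,0,0,0,0,-1]]

```text
clock: 1.1
eef_pos: [430.0, -284.3, 302.1]
eef_rot: [-3.138, -0.614, -0.255]
wrist_force: [-0.6, 0.4, -0.1]
finger_gap: 93.9
finger_force: 0.0
```

```bash
cat > look.py <<'E'
import sys
from h import *
from cell import manip,optics
name=sys.argv[1];c=np.array(eval(sys.argv[2]));Rf=float(sys.argv[3])
s=manip.read_state();p,r=pose(s);d=optics.camera("wrist");np.savez(name+".npz",**d)
print(s["clock"],p.round(1),r.as_matrix()[:,2].round(3),s["joints"].round(2))
print(d["mtx"][0],(d["cam_to_world"][:3,3]-p).round(1))
uv=proj(d,c);print("expected px",uv.round(0))
cv2.imwrite(f"pics/{name}.png",d["frame"][:,:,::-1])
E
python3 look.py wL "[595.2,-329.8,57.9]" 55
```

```text
1.1 [ 430.  -284.3  302.1] [ 0.558 -0.142 -0.817] [-0.69  0.28  1.85  0.53  0.51  0.74]
[306.27182788   0.         257.48872833] [ 67.6 -16.2  25.4]
expected px [263. 190.]
```

View pics/wL.png

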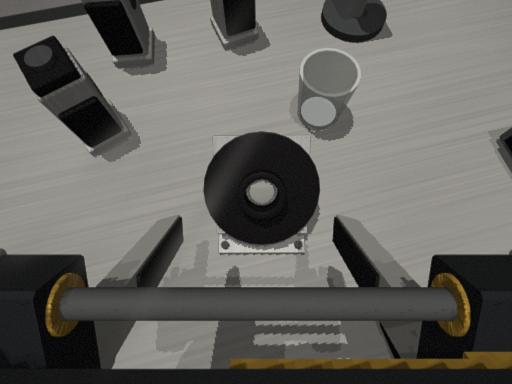

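Wrist view: flange rim is centred near (262,187) with radius about 58 px. The hub is near (266,195). The stand's lower edge is level in the picture, so the yaw is right.

```bash
cat > fit.py <<'E'
from h import *
def fit(d,c0,n0,Rf):
    P=cloud(d).reshape(-1,3);P=P[(d["range_z"].ravel()>0)&(d["frame"].max(-1).ravel()<90)]
    c=np.array(c0,float);n=np.array(n0,float)
    for _ in range(4):
        e1=np.cross([0,1,0],n);e1/=np.linalg.norm(e1);e2=np.cross(n,e1);D=P-c
        rho=np.hypot(D@e1,D@e2);h=D@n
        k=(rho>28)&(rho<Rf-4)&(abs(h)<8)
        q=P[k];m=q.mean(0);n=np.linalg.svd(q-m,full_matrices=False)[2][2];n*=np.sign(n[2])
        c=c+n*((m-c)@n)
        D=P-c;h=D@n;x=D@e1;y=D@e2;rho=np.hypot(x,y)
        f=(abs(h)<2.5)&(rho<Rf+9);ct=cv2.minEnclosingCircle(np.c_[x,y][f].astype(np.float32))
        t=(abs(h-18)<3)&(rho<32);ch=cv2.minEnclosingCircle(np.c_[x,y][t].astype(np.float32)) if t.sum()>5 else ((0,0),0)
        hub=c+ch[0][0]*e1+ch[0][1]*e2
        c=c+ct[0][0]*e1+ct[0][1]*e2
    print("flange c",c.round(1),"R",round(ct[1],1),"n",n.round(3),"tilt",np.degrees(np.arccos(n[2])).round(1),"yaw",np.degrees(np.arctan2(-n[1],-n[0])).round(1),"hubaxis@flange",hub.round(1),"r",round(ch[1],1),k.sum(),t.sum(),"hubtop h",np.median(h[t]).round(1) if t.sum() else None)
    return c,n,hub
E
python3 - <<'E'
from fit import *
fit(np.load("wL.npz"),[595.2,-329.8,57.9],[-.556,.143,.819],55)
E
```

```text
flange c [ 594.4 -328.    58.8] R 54.7 n [-0.556  0.141  0.819] tilt 35.0 yaw -14.3 hubaxis@flange [ 594.6 -328.1   58.9] r 21.8 6282 993 hubtop h 17.7
```

```bash
cat > go.py <<'E'
from fit import *
from cell import manip
def axis(yawdeg,t=35):
    y=np.radians(yawdeg);t=np.radians(t);return np.array([-np.sin(t)*np.cos(y),-np.sin(t)*np.sin(y),np.cos(t)]),[np.sin(y),-np.cos(y),0]
E
python3 - <<'E'
from go import *
p,r=pose(manip.read_state());n,y=axis(-14.3)
plan(p,r,np.array([594.5,-328,58.8])+n*203,toolR(-n,y),n=5)
E
```

```text
n 5 L 94.9 deg 0.2
[-0.0, -0.0, -0.001, -0.002, 0.001, 0.474]
[-0.0, -0.001, -0.0, -0.002, 0.002, 0.474]
[-0.0, -0.0, -0.001, -0.002, 0.001, 0.474]
[-0.0, -0.001, -0.0, -0.002, 0.002, 0.475]
[-0.0, -0.0, -0.001, -0.002, 0.001, 0.474]
```

Request:
step_arm:
  increments:
    - [[0,0,0,0,0,0.5,-1],[0,0,0,0,0,0.5,-1],[0,0,0,0,0,0.5,-1],[0,0,0,0,0,0.5,-1],[0,0,0,-0.01,0.01,0.37,-1]]

```text
clock: 1.65
eef_pos: [481.0, -301.9, 225.5]
eef_rot: [-3.141, -0.613, -0.254]
wrist_force: [0.5, -0.3, 0.1]
finger_gap: 93.9
finger_force: 0.0
```

Request:
step_arm:
  increments:
    - [[0,0,0,0,0,0,1],[0,0,0,0,0,0,1],[0,0,0,0,0,0,1],[0,0,0,0,0,0,1],[0,0,0,0,0,0,1]]
  newtons: 30

```text
clock: 2.15
eef_pos: [481.0, -300.9, 226.8]
eef_rot: [-3.141, -0.615, -0.254]
wrist_force: [-1.1, 0.7, 1.1]
finger_gap: 57.5
finger_force: 0.0
```

Request:
step_arm:
  increments:
    - [[0,0,0,0,0,0,1],[0,0,0,0,0,0,1],[0,0,0,0,0,0,1]]

```text
clock: 2.45
eef_pos: [481.1, -300.9, 226.4]
eef_rot: [-3.141, -0.615, -0.254]
wrist_force: [-4.4, 1.3, 3.9]
finger_gap: 44.1
finger_force: 30.0
```

Request:
step_arm:
  increments:
    - [[0,0,0,0,0,-0.3,1],[0,0,0,0,0,-0.5,1],[0,0,0,0,0,-0.7,1]]

```text
clock: 2.75
eef_pos: [447.2, -291.9, 274.8]
eef_rot: [-3.14, -0.612, -0.254]
wrist_force: [-0.1, -0.1, -1.3]
finger_gap: 43.2
finger_force: 30.0
```

Run:
```python
from go import *
s=manip.read_state();p,r=pose(s);print(p,s["finger_gap"],s["finger_force"])
plan(p,r,np.array([385,-84,430.]),toolR([0,0,-1],[0,-1,0]),n=9,dec=2)
```

```text
[ 447.21051681 -291.85153344  274.77482168] 43.239175787213256 29.999703615903854
n 9 L 266.8 deg 37.9
[0.01, -0.09, -0.03, -0.01, -0.52, -0.53]
[0.01, -0.09, -0.04, -0.03, -0.52, -0.53]
[0.01, -0.09, -0.03, -0.05, -0.53, -0.52]
[0.01, -0.08, -0.04, -0.08, -0.53, -0.51]
[0.01, -0.09, -0.03, -0.09, -0.54, -0.5]
[0.01, -0.08, -0.04, -0.12, -0.54, -0.49]
[0.01, -0.09, -0.03, -0.13, -0.55, -0.48]
[0.01, -0.08, -0.04, -0.15, -0.56, -0.46]
[0.01, -0.09, -0.03, -0.15, -0.57, -0.45]
```

Request:
step_arm:
  increments:
    - [[0.01,-0.09,-0.03,-0.01,-0.52,-0.53,1],[0.01,-0.09,-0.04,-0.03,-0.52,-0.53,1],[0.01,-0.09,-0.03,-0.05,-0.53,-0.52,1],[0.01,-0.08,-0.04,-0.08,-0.53,-0.51,1],[0.01,-0.09,-0.03,-0.09,-0.54,-0.5,1]]

```text
clock: 3.25
eef_pos: [412.5, -175.4, 362.0]
eef_rot: [3.12, -0.264, -0.111]
wrist_force: [-0.4, 0.2, -1.0]
finger_gap: 43.5
finger_force: 30.0
```

Request:
step_arm:
  increments:
    - [[0.01,-0.08,-0.04,-0.12,-0.54,-0.49,1],[0.01,-0.09,-0.03,-0.13,-0.55,-0.48,1],[0.01,-0.08,-0.04,-0.15,-0.56,-0.46,1],[0.01,-0.09,-0.03,-0.15,-0.57,-0.45,1],[0,0,0,0,0,0,1]]

```text
clock: 3.75
eef_pos: [384.8, -82.4, 432.2]
eef_rot: [3.136, 0.001, -0.002]
wrist_force: [1.1, -0.1, -1.0]
finger_gap: 43.5
finger_force: 30.0
```

```bash
python3 look.py wF1 "[451,-84,84]" 55
```

```text
3.75 [384.8 -82.4 432.2] [-0.001 -0.006 -1.   ] [-0.3  -0.08  1.88 -0.01  1.34  1.27]
[306.27182788   0.         257.48872833] [ 71.4   1.1 -19.5]
expected px [258. 115.]
```

View pics/wF1.png

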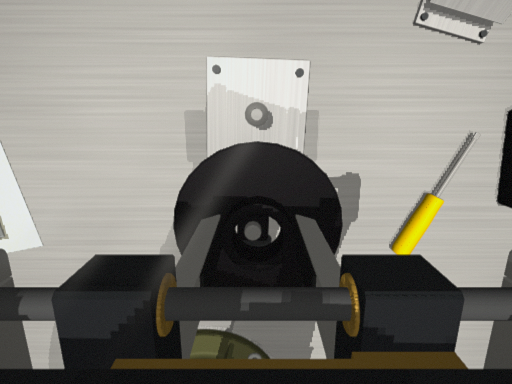

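Spindle tip appears at about (257,115), right where expected. The spacer is held upright between the fingers, with its bore visible at (257,230).

Run:
```python
from go import *
d=np.load("wF1.npz");s=manip.read_state();p,r=pose(s)
P=cloud(d);m=np.zeros(P.shape[:2],bool);m[95:135,240:275]=1
for lo,hi in((82,87),(60,78),(76,88)):
    q=P[m&(P[...,2]>lo)&(P[...,2]<hi)];print(lo,len(q),q.mean(0).round(1),((q.max(0)+q.min(0))/2).round(1),np.ptp(q,0).round(1))
q=P[m&(abs(P[...,2]-20)<4)];print("plate z",np.median(q[:,2]))
c0=p+r.apply([0,0,203])
c,n,hub=fit(d,c0,-r.as_matrix()[:,2],55)
print("in tool",r.inv().apply(c-p).round(1),"hub",r.inv().apply(hub-p).round(1),"n tool",r.inv().apply(n).round(3))
```

```text
82 169 [452.3 -81.6  84. ] [452.3 -82.   84.1] [14.3 15.7  4.2]
60 157 [452.3 -81.6  75.9] [452.2 -82.   73.7] [25.2 24.6  8.6]
76 385 [452.3 -81.4  81.1] [452.2 -81.5  81.1] [22.8 23.5 10.2]
plate z 20.489811256512212
flange c [384.2 -82.6 227.8] R 54.6 n [0.003 0.005 1.   ] tilt 0.3 yaw -124.6 hubaxis@flange [392.1 -82.6 227.8] r 30.5 9362 2382 hubtop h 17.7
in tool [ -0.9  -1.8 203.1] hub [  7.   -1.8 203.1] n tool [ 0.004  0.001 -1.   ]
```

Run:
```python
from go import *
p,r=pose(manip.read_state())
plan(p,r,np.array([452.7,-82.8,310]),toolR([0,0,-1],[0,-1,0]),n=4,dec=3)
```

```text
n 4 L 138.5 deg 0.4
[0.002, -0.0, -0.001, 0.422, -0.008, 0.756]
[0.002, -0.0, -0.001, 0.422, -0.007, 0.756]
[0.002, -0.0, -0.001, 0.422, -0.006, 0.756]
[0.001, -0.0, -0.0, 0.422, -0.003, 0.756]
```

Request:
step_arm:
  increments:
    - [[0.002,0,-0.001,0.85,-0.01,0.3,1],[0.002,0,-0.001,0.84,-0.01,0.7,1],[0.002,0,-0.001,0,0,0.9,1],[0.001,0,0,0,0,0.9,1],[0,0,0,0,0,0.22,1]]

```text
clock: 4.3
eef_pos: [452.0, -84.1, 305.2]
eef_rot: [-3.139, 0.008, -0.003]
wrist_force: [-0.2, -0.2, -0.7]
finger_gap: 43.4
finger_force: 30.0
```

```bash
cat > hov.py <<'E'
import sys
from go import *
from cell import optics
name=sys.argv[1];Rf=float(sys.argv[2])
s=manip.read_state();p,r=pose(s);print(p.round(1),r.as_matrix()[:,2].round(4),s["wrist_force"].round(1))
d=optics.camera("wrist");np.savez(name+".npz",**d)
c0=p+r.apply([0,0,203]);c,n,hub=fit(d,c0,-r.as_matrix()[:,2],Rf);print("in tool",r.inv().apply(c-p).round(1))
f=d["frame"][:,:,::-1];u,v=proj(d,c).astype(int);f=f[max(v-60,0):v+60,u-80:u+80]
cv2.imwrite(f"pics/{name}.png",cv2.convertScaleAbs(cv2.resize(f,(800,600),interpolation=cv2.INTER_CUBIC),alpha=1.6))
E
python3 hov.py hL 55
```

```text
[452.  -84.1 305.2] [-0.0076  0.0023 -1.    ] [-0.2 -0.2 -0.7]
flange c [449.2 -82.3 100.9] R 54.8 n [ 0.012 -0.003  1.   ] tilt 0.7 yaw 165.1 hubaxis@flange [457.5 -82.3 100.8] r 30.2 9275 2372 hubtop h 17.8
in tool [ -1.3  -1.3 204.4]
```

View pics/hL.png

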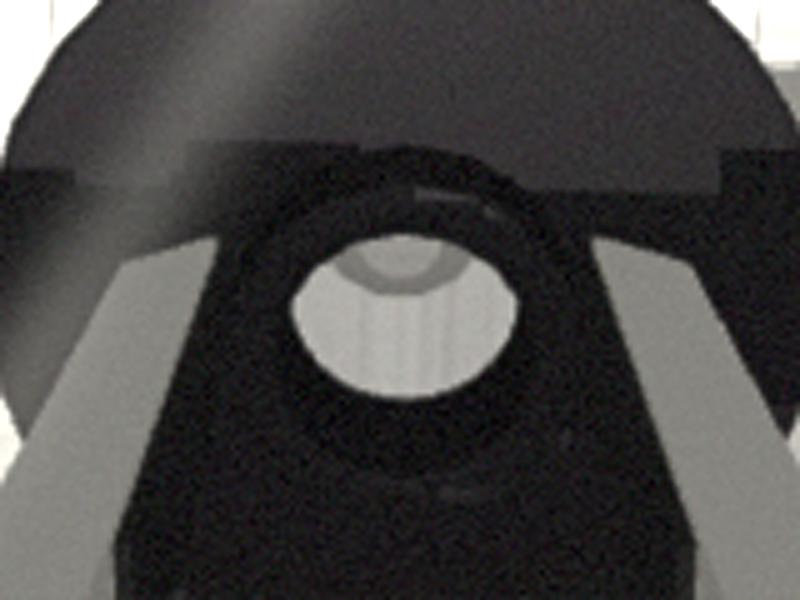

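Crop shows the bore at (405,315), with the spindle tip visible through it at about (402,250). Left-right alignment is good, so next I measure along x.

Run:
```python
from go import *
d=np.load("hL.npz");s=manip.read_state();p,r=pose(s);print(p.round(2),s["eef_rot"].round(4),s["clock"])
c=np.array([449.2,-82.3,100.9])
P=cloud(d);m=np.linalg.norm(P[...,:2]-c[:2],axis=-1)<30
q=P[m&(abs(P[...,2]-84)<1.5)];print(len(q),q.mean(0),q.min(0),q.max(0))
# edge of tip flat (R6): grid search visible disc against brightness
for tx in(448,450,452,454):print(tx,((proj(d,[tx-6,-82.3,84])-proj(d,c))*5+[400,300]).round(0),((proj(d,[tx-13,-82.3,74])-proj(d,c))*5+[400,300]).round(0))
```

```text
[452.23 -84.15 306.16] [-3.1396e+00  6.6000e-03 -2.9000e-03] 4.35
136 [449.23441857 -81.77854034  84.21493973] [444.83491524 -88.99403456  82.50497709] [452.44169162 -74.96519595  85.49294601]
448 [400. 303.] [401. 321.]
450 [400. 289.] [401. 309.]
452 [400. 276.] [401. 296.]
454 [400. 263.] [401. 283.]
```

Run:
```python
from go import *
p,r=pose(manip.read_state())
plan(p,r,np.array([453.7,-83.4,306]),toolR([0,0,-1],[0,-1,0]),n=1,dec=3)
```

```text
n 1 L 1.7 deg 0.4
[-0.003, 0.008, -0.004, 0.037, -0.019, 0.004]
```

Request:
step_arm:
  increments:
    - [[-0.003,0.008,-0.004,0.037,-0.019,0,1],[0,0,0,0,0,0.3,1],[0,0,0,0,0,0.3,1],[0,0,0,0,0,0.3,1],[0,0,0,0,0,0.1,1]]

```text
clock: 4.85
eef_pos: [454.1, -82.9, 267.9]
eef_rot: [3.14, -0.003, 0.001]
wrist_force: [0.0, 0.1, -0.4]
finger_gap: 43.9
finger_force: 30.0
```

```bash
python3 hov.py hL2 55
```

```text
[454.1 -82.9 267.9] [ 0.0028 -0.0012 -1.    ] [ 0.   0.1 -0.4]
flange c [453.9 -82.   63.5] R 54.8 n [0.001 0.    1.   ] tilt 0.0 yaw -169.5 hubaxis@flange [461.9 -82.1  63.5] r 30.5 9349 2876 hubtop h 17.7
in tool [ -0.7  -1.1 204.3]
```

Request:
step_arm:
  increments:
    - [[0,-0.003,0,-0.01,0,0.25,1],[0,0,0,0,0,0.25,1],[0,0,0,0,0,0.25,1],[0,0,0,0,0,0.1,1],[0,0,0,0,0,0,1]]

```text
clock: 5.4
eef_pos: [454.0, -83.0, 234.6]
eef_rot: [3.14, -0.001, 0.001]
wrist_force: [0.0, -0.6, -1.4]
finger_gap: 43.5
finger_force: 30.0
```

Request:
step_arm:
  increments:
    - [[0,0,0,0,0,0.05,1],[0,0,0,0,0,0.05,1],[0,0,0,0,0,0,1]]

```text
clock: 5.7
eef_pos: [454.1, -83.0, 231.2]
eef_rot: [3.14, -0.002, 0.001]
wrist_force: [0.5, -0.2, -2.0]
finger_gap: 43.4
finger_force: 30.0
```

Request:
step_arm:
  increments:
    - [[0,0,0,0,0,0.025,1],[0,0,0,0,0,0,1]]

```text
clock: 5.9
eef_pos: [454.2, -83.1, 230.8]
eef_rot: [3.14, -0.002, 0.001]
wrist_force: [-3.3, 0.4, 6.0]
finger_gap: 43.4
finger_force: 30.0
```

Request:
step_arm:
  increments:
    - [[0,0,0,0,0,0,-1],[0,0,0,0,0,0,-1],[0,0,0,0,0,0,-1],[0,0,0,0,0,0,-1],[0,0,0,0,0,0,-1]]

```text
clock: 6.4
eef_pos: [454.1, -83.1, 230.3]
eef_rot: [3.14, -0.002, 0.001]
wrist_force: [0.5, -0.4, 0.3]
finger_gap: 80.0
finger_force: 0.0
```

Request:
step_arm:
  increments:
    - [[0,0,0,0,0,-0.3,-1],[0,0,0,0,0,-0.8,-1],[0,0,0,0,0,-0.8,-1],[0,0,0,0,0,-0.8,-1],[0,0,0,0,0,-0.5,-1]]

```text
clock: 6.9
eef_pos: [453.7, -82.8, 361.5]
eef_rot: [3.139, -0.005, 0.001]
wrist_force: [-0.3, 0.6, -0.5]
finger_gap: 94.0
finger_force: 0.0
```

```bash
cat >> go.py <<'E'
def held(P,c0,Rf):
    pass
E
python3 - <<'E'
from go import *
from cell import optics
s=manip.read_state();p,r=pose(s);print(p,s["finger_gap"])
d=optics.camera("wrist");np.savez("a1.npz",**d)
fit(d,[452.5,-82.5,26],[0,0,1],55)
P=cloud(d);k=np.linalg.norm(P[...,:2]-[452,-82.5],axis=-1)<13;q=P[k&(abs(P[...,2]-84)<2)];print("tip",q.mean(0),q.min(0),q.max(0))
n,y=axis(-15.5);print(plan(p,r,np.array([663.1,30.2,58.1])+n*300,toolR(-n,y),dec=2))
E
```

```text
[453.69239732 -82.8080658  361.53704057] 94.03116843832089
flange c [453.2 -82.2  26.5] R 54.8 n [-0. -0.  1.] tilt 0.0 yaw 22.1 hubaxis@flange [453.2 -82.1  26.5] r 21.9 4967 588 hubtop h 17.8
tip [452.75560779 -81.86323642  83.87531984] [445.26941167 -89.70331963  82.00059313] [460.79322159 -74.69327704  85.9781085 ]
n 5 L 174.7 deg 37.9
[-0.02, 0.15, 0.07, 0.22, -0.8, 0.29]
[-0.02, 0.15, 0.07, 0.14, -0.81, 0.3]
[-0.02, 0.16, 0.07, 0.06, -0.82, 0.29]
[-0.02, 0.15, 0.06, -0.02, -0.82, 0.28]
[-0.02, 0.16, 0.07, -0.1, -0.83, 0.27]
(array([497.3567968 ,  76.29800253, 303.67970561]), Rotation.from_matrix(array([[ 0.7869107 , -0.26964253,  0.55503554],
                            [-0.22164599, -0.96295804, -0.15357366],
                            [ 0.57588593, -0.00217265, -0.81752717]])))
```

Large is home: flange top at 26.5 mm, level, centred. Going to the medium.

Request:
step_arm:
  increments:
    - [[-0.02,0.15,0.07,0.22,-0.8,0.29,-1],[-0.02,0.15,0.07,0.14,-0.81,0.3,-1],[-0.02,0.16,0.07,0.06,-0.82,0.29,-1],[-0.02,0.15,0.06,-0.02,-0.82,0.28,-1],[-0.02,0.16,0.07,-0.1,-0.83,0.27,-1]]

```text
clock: 7.45
eef_pos: [494.3, 65.5, 304.4]
eef_rot: [3.131, -0.568, -0.253]
wrist_force: [0.6, -1.1, 0.1]
finger_gap: 94.2
finger_force: 0.0
```

Request:
step_arm:
  increments:
    - [[0,0,0,0,0,0,-1]]

```text
clock: 7.55
eef_pos: [494.2, 65.5, 303.9]
eef_rot: [3.128, -0.564, -0.252]
wrist_force: [-0.8, 0.1, 0.4]
finger_gap: 94.0
finger_force: 0.0
```

```bash
python3 look.py wM "[663.1,30.2,58.1]" 45
python3 - <<'E'
from go import *
n,y=axis(-15.5);c,n2,h=fit(np.load("wM.npz"),[663.1,30.2,58.1],n,45)
p,r=pose(manip.read_state())
yw=np.degrees(np.arctan2(-n2[1],-n2[0]));n,y=axis(yw);plan(p,r,h+n*203,toolR(-n,y),n=5)
E
```

```text
7.55 [494.2  65.5 303.9] [ 0.514 -0.146 -0.845] [ 0.09  0.24  1.88 -0.39  0.52  2.2 ]
[306.27182788   0.         257.48872833] [ 68.7 -16.6  21.9]
expected px [246. 174.]
flange c [663.1  33.6  58.8] R 44.7 n [-0.551  0.161  0.819] tilt 35.0 yaw -16.3 hubaxis@flange [663.3  33.7  59. ] r 21.9 3160 1007 hubtop h 17.8
n 5 L 97.8 deg 3.3
[-0.001, 0.013, 0.008, 0.023, -0.087, 0.481]
[-0.001, 0.012, 0.008, 0.017, -0.088, 0.481]
[-0.001, 0.013, 0.008, 0.012, -0.089, 0.481]
[-0.002, 0.012, 0.008, 0.007, -0.089, 0.481]
[-0.001, 0.013, 0.007, 0.002, -0.089, 0.481]
```

View pics/wM.png

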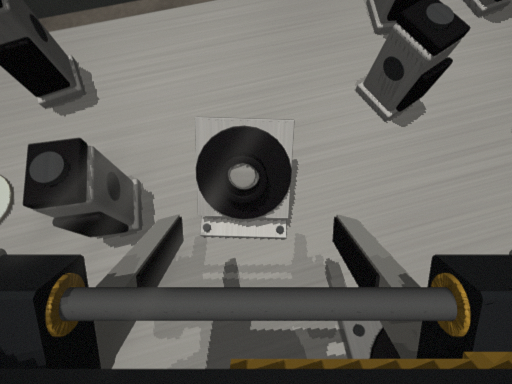

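Medium flange is at (244,172), 44.7 mm radius. The fit agrees with the 35° slope, and the actuators are clear.

Request:
step_arm:
  increments:
    - [[-0.001,0.013,0.008,0.023,-0.087,0.48,-1],[-0.001,0.012,0.008,0.017,-0.088,0.48,-1],[-0.001,0.013,0.008,0.012,-0.089,0.48,-1],[-0.002,0.012,0.008,0.007,-0.089,0.48,-1],[-0.001,0.013,0.007,0,-0.089,0.48,-1]]

```text
clock: 8.1
eef_pos: [552.3, 64.1, 225.9]
eef_rot: [3.141, -0.612, -0.287]
wrist_force: [-0.3, -0.7, 0.0]
finger_gap: 94.0
finger_force: 0.0
```

Run:
```python
from go import *
p,r=pose(manip.read_state());print(p)
n,y=axis(-16.3);plan(p,r,np.array([663.2,33.7,58.9])+n*203,toolR(-n,y),n=1)
```

```text
[552.3359202   64.14154908 225.92151115]
n 1 L 2.5 deg 0.2
[0.003, -0.002, -0.003, -0.041, -0.047, -0.006]
```

Request:
step_arm:
  increments:
    - [[0.003,-0.002,-0.003,-0.03,-0.04,0,-1],[0,0,0,0,0,0,1],[0,0,0,0,0,0,1],[0,0,0,0,0,0,1],[0,0,0,0,0,0,1]]

```text
clock: 8.6
eef_pos: [551.2, 67.3, 225.8]
eef_rot: [-3.139, -0.612, -0.285]
wrist_force: [0.1, 0.4, 0.1]
finger_gap: 65.4
finger_force: 0.0
```

Request:
step_arm:
  increments:
    - [[0,0,0,0,0,0,1],[0,0,0,0,0,0,1],[0,0,0,0,0,0,1],[0,0,0,0,0,0,1],[0,0,0,0,0,0,1]]

```text
clock: 9.1
eef_pos: [551.3, 67.3, 225.2]
eef_rot: [-3.14, -0.612, -0.285]
wrist_force: [-4.2, -3.5, 5.2]
finger_gap: 43.3
finger_force: 30.0
```

Request:
step_arm:
  increments:
    - [[0,0,0,0,0,-0.3,1],[0,0,0,0,0,-0.5,1],[0,0,0,0,0,-0.7,1],[0,0,0,0,0,-0.5,1]]

```text
clock: 9.5
eef_pos: [506.5, 80.5, 291.5]
eef_rot: [-3.138, -0.612, -0.285]
wrist_force: [0.3, -0.5, -0.9]
finger_gap: 43.5
finger_force: 30.0
```

Run:
```python
from go import *
p,r=pose(manip.read_state());print(p)
plan(p,r,np.array([453.8,-83.,345]),toolR([0,0,-1],[0,-1,0]),n=10,dec=2)
```

```text
[506.54224502  80.48309588 291.47750174]
n 10 L 179.9 deg 38.5
[0.01, -0.08, -0.04, 0.07, 0.43, -0.12]
[0.01, -0.08, -0.03, 0.05, 0.43, -0.12]
[0.01, -0.08, -0.04, 0.03, 0.43, -0.13]
[0.01, -0.08, -0.03, 0.01, 0.43, -0.13]
[0.01, -0.08, -0.04, -0.01, 0.43, -0.14]
[0.01, -0.07, -0.03, -0.04, 0.43, -0.14]
[0.01, -0.08, -0.04, -0.05, 0.42, -0.14]
[0.01, -0.07, -0.03, -0.08, 0.42, -0.14]
[0.01, -0.08, -0.04, -0.09, 0.42, -0.14]
[0.02, -0.07, -0.03, -0.12, 0.41, -0.13]
```

Request:
step_arm:
  increments:
    - [[0.01,-0.08,-0.04,0.07,0.43,-0.12,1],[0.01,-0.08,-0.03,0.05,0.43,-0.12,1],[0.01,-0.08,-0.04,0.03,0.43,-0.13,1],[0.01,-0.08,-0.03,0.01,0.43,-0.13,1],[0.01,-0.08,-0.04,-0.01,0.43,-0.14,1]]

```text
clock: 10.0
eef_pos: [481.0, -2.3, 317.6]
eef_rot: [3.117, -0.293, -0.131]
wrist_force: [0.7, -0.5, -0.4]
finger_gap: 43.7
finger_force: 30.0
```

Request:
step_arm:
  increments:
    - [[0.01,-0.07,-0.03,-0.04,0.43,-0.14,1],[0.01,-0.08,-0.04,-0.05,0.42,-0.14,1],[0.01,-0.07,-0.03,-0.08,0.42,-0.14,1],[0.01,-0.08,-0.04,-0.09,0.42,-0.14,1],[0.02,-0.07,-0.03,-0.12,0.41,-0.13,1]]

```text
clock: 10.5
eef_pos: [454.2, -83.9, 344.2]
eef_rot: [-3.138, -0.0, -0.001]
wrist_force: [-0.5, 0.1, -0.4]
finger_gap: 43.8
finger_force: 30.0
```

Request:
step_arm:
  increments:
    - [[0,0,0,0,0,0,1]]

```text
clock: 10.6
eef_pos: [454.3, -84.5, 344.4]
eef_rot: [-3.139, -0.002, -0.004]
wrist_force: [0.6, -0.5, -0.4]
finger_gap: 43.6
finger_force: 30.0
```

```bash
python3 hov.py hM 45
python3 - <<'E'
from go import *
p,r=pose(manip.read_state())
plan(p,r,np.array([453.8,-83.,310]),toolR([0,0,-1],[0,-1,0]),n=2)
E
```

```text
[454.3 -84.5 344.4] [ 0.0023  0.0025 -1.    ] [ 0.6 -0.5 -0.4]
flange c [455.8 -82.5 140.9] R 45.0 n [-0.002 -0.003  1.   ] tilt 0.2 yaw 54.3 hubaxis@flange [464.2 -82.5 140.9] r 30.7 4703 2405 hubtop h 17.7
in tool [  1.1  -1.5 203.5]
n 2 L 34.1 deg 0.3
[-0.001, -0.002, -0.003, -0.01, -0.008, 0.425]
[-0.002, -0.003, -0.002, -0.008, -0.009, 0.426]
```

Run:
```python
from go import *
p,r=pose(manip.read_state())
plan(p,r,np.array([451.8,-83.2,292]),toolR([0,0,-1],[0,-1,0]),n=3)
```

```text
n 3 L 52.1 deg 0.3
[-0.001, -0.002, -0.002, -0.024, -0.003, 0.434]
[-0.001, -0.001, -0.002, -0.023, -0.004, 0.433]
[-0.001, -0.002, -0.001, -0.022, -0.005, 0.434]
```

Request:
step_arm:
  increments:
    - [[-0.001,-0.002,-0.002,-0.024,-0.008,0.43,1],[-0.001,-0.001,-0.002,-0.023,-0.008,0.43,1],[-0.001,-0.002,-0.001,-0.022,-0.008,0.4,1],[0,0,0,0,0,0,1]]

```text
clock: 11.05
eef_pos: [451.4, -81.5, 291.7]
eef_rot: [-3.141, 0.004, 0.002]
wrist_force: [0.2, 0.3, -1.0]
finger_gap: 43.5
finger_force: 30.0
```

```bash
python3 hov.py hM2 45
```

```text
[451.4 -81.5 291.7] [-3.7e-03  6.0e-04 -1.0e+00] [ 0.2  0.3 -1. ]
flange c [451.8 -80.   88.2] R 44.8 n [0.004 0.    1.   ] tilt 0.2 yaw -176.0 hubaxis@flange [459.8 -80.2  88.2] r 30.7 4702 2414 hubtop h 17.7
in tool [  1.1  -1.3 203.5]
```

View pics/hM2.png

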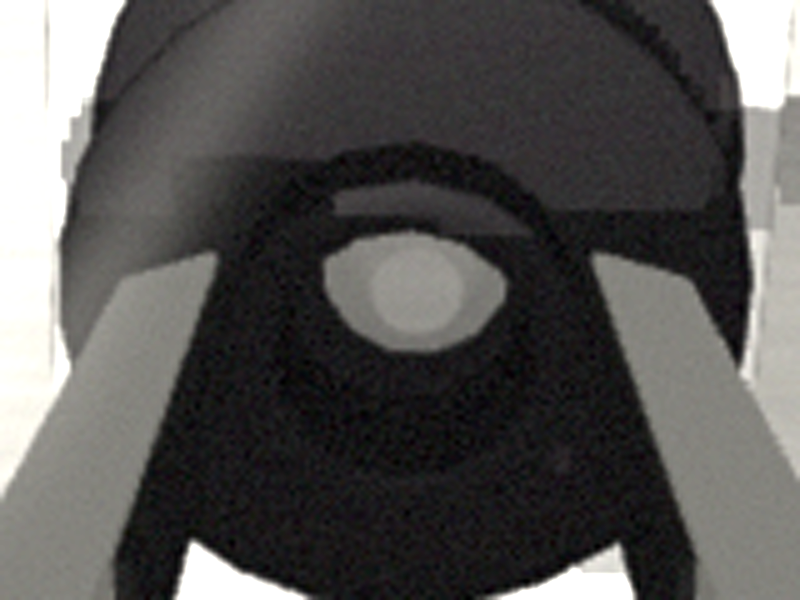

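Tip is at (418,288), right of the bore centre (405), so the spacer needs about 2 mm in −y.

Request:
step_arm:
  increments:
    - [[0,0.004,0.002,0.005,0.045,0,1],[0,0,0,0,0,0,1]]

```text
clock: 11.3
eef_pos: [452.2, -84.2, 294.4]
eef_rot: [3.141, -0.004, -0.0]
wrist_force: [-0.5, 0.4, -1.8]
finger_gap: 43.4
finger_force: 30.0
```

```bash
python3 hov.py hM3 45
```

```text
[452.2 -84.2 294.4] [ 3.5e-03 -5.0e-04 -1.0e+00] [-0.5  0.4 -1.8]
flange c [454.  -83.   90.9] R 44.9 n [-0.003  0.001  1.   ] tilt 0.2 yaw -12.1 hubaxis@flange [462.7 -82.9  90.9] r 30.6 4705 2407 hubtop h 17.8
in tool [  1.1  -1.3 203.5]
```

Request:
step_arm:
  increments:
    - [[0,-0.004,0,-0.013,-0.02,0.1,1],[0,0,0,0,0,0.15,1],[0,0,0,0,0,0,1]]

```text
clock: 11.65
eef_pos: [451.2, -83.4, 282.8]
eef_rot: [-3.141, 0.003, -0.0]
wrist_force: [0.4, -0.2, -1.0]
finger_gap: 43.2
finger_force: 30.0
```

```bash
python3 hov.py hM4 45
```

```text
[451.2 -83.4 282.8] [-2.9e-03  3.0e-04 -1.0e+00] [ 0.4 -0.2 -1. ]
flange c [451.7 -81.9  79.3] R 45.0 n [0.004 0.    1.   ] tilt 0.2 yaw -177.2 hubaxis@flange [459.9 -82.1  79.2] r 30.8 4702 2404 hubtop h 17.8
in tool [  1.1  -1.4 203.5]
```

Threaded on the taper, no side force. Seat is at TCP z ≈ 254.

Request:
step_arm:
  increments:
    - [[0,0.002,0,0.01,0,0.15,1],[0,0,0,0,0,0.15,1],[0,0,0,0,0,0.15,1],[0,0,0,0,0,0.08,1],[0,0,0,0,0,0,1]]

```text
clock: 12.2
eef_pos: [451.7, -83.4, 261.9]
eef_rot: [-3.141, 0.001, -0.0]
wrist_force: [-0.5, 0.2, -1.2]
finger_gap: 43.9
finger_force: 30.0
```

Request:
step_arm:
  increments:
    - [[0,0,0,0,0,0.08,1],[0,0,0,0,0,0.06,1],[0,0,0,0,0,0,1]]

```text
clock: 12.5
eef_pos: [451.7, -83.4, 256.6]
eef_rot: [-3.142, 0.0, -0.0]
wrist_force: [0.6, 0.5, -0.5]
finger_gap: 43.4
finger_force: 30.0
```

Request:
step_arm:
  increments:
    - [[0,0,0,0,0,0.03,1],[0,0,0,0,0,0,1]]

```text
clock: 12.7
eef_pos: [451.8, -83.4, 255.6]
eef_rot: [-3.142, 0.0, -0.0]
wrist_force: [-0.8, 0.1, -1.2]
finger_gap: 43.8
finger_force: 30.0
```

Request:
step_arm:
  increments:
    - [[0,0,0,0,0,0.03,1],[0,0,0,0,0,0,1]]

```text
clock: 12.9
eef_pos: [451.7, -83.4, 254.3]
eef_rot: [-3.142, 0.0, -0.0]
wrist_force: [0.7, -0.4, -0.6]
finger_gap: 43.8
finger_force: 30.0
```

Request:
step_arm:
  increments:
    - [[0,0,0,0,0,0.02,1],[0,0,0,0,0,0,1]]

```text
clock: 13.1
eef_pos: [451.8, -83.4, 253.9]
eef_rot: [3.142, -0.0, -0.0]
wrist_force: [-2.7, 0.2, 4.2]
finger_gap: 43.8
finger_force: 30.0
```

Request:
step_arm:
  increments:
    - [[0,0,0,0,0,0,-1],[0,0,0,0,0,0,-1],[0,0,0,0,0,0,-1],[0,0,0,0,0,0,-1],[0,0,0,0,0,0,-1]]

```text
clock: 13.6
eef_pos: [451.8, -83.4, 253.6]
eef_rot: [3.142, 0.0, -0.0]
wrist_force: [0.0, 0.1, 0.2]
finger_gap: 79.9
finger_force: 0.0
```

Request:
step_arm:
  increments:
    - [[0,0,0,0,0,-0.3,-1],[0,0,0,0,0,-0.8,-1],[0,0,0,0,0,-0.8,-1],[0,0,0,0,0,-0.8,-1],[0,0,0,0,0,-0.5,-1]]

```text
clock: 14.1
eef_pos: [451.6, -83.3, 384.9]
eef_rot: [3.141, -0.003, -0.0]
wrist_force: [0.1, -0.5, -0.5]
finger_gap: 93.5
finger_force: 0.0
```

Run:
```python
from go import *
from cell import optics
s=manip.read_state();p,r=pose(s);print(p,s["finger_gap"])
d=optics.camera("wrist")
fit(d,[452.5,-82.5,50],[0,0,1],45)
P=cloud(d);k=np.linalg.norm(P[...,:2]-[452,-82.5],axis=-1)<13;q=P[k&(abs(P[...,2]-84)<2)];print("tip",q.mean(0))
for nm,u,v in(("top0",205,275),("side0",265,410)):
    D=np.load(nm+".npz");P=cloud(D);uu,vv=int(u/1.5625),int(v/1.5625);print(P[vv,uu])
    w=P[vv-40:vv+40,uu-40:uu+40].reshape(-1,3);c=np.array([568,331,62.])
    w=w[(np.linalg.norm(w-c,axis=1)<60)&(w[:,2]>25)]
    # ransac plane on plate+flange, keep tilted planes
    best=(0,);g=np.random.default_rng(0)
    for _ in range(3000):
        a,b,e=w[g.choice(len(w),3,False)];n=np.cross(b-a,e-a);L=np.linalg.norm(n)
        if L<300: continue
        n=n/L*np.sign(n[2]);k=(abs((w-a)@n)<1.5).sum()
        if k>best[0]:best=(k,n,np.degrees(np.arccos(n[2])),np.degrees(np.arctan2(-n[1],-n[0])))
    print(nm,len(w),best)
f=lambda nm:np.load(nm+".npz")["frame"][:,:,::-1]
a=cv2.resize(f("top0")[145:205,100:170],(400,343),interpolation=cv2.INTER_CUBIC);b=cv2.resize(f("side0")[230:300,130:210],(400,350),interpolation=cv2.INTER_CUBIC)
cv2.imwrite("pics/S.png",np.hstack([a,b[:343]]))
```

```text
[451.57901916 -83.33971182 384.897383  ] 93.54376228724159
flange c [452.9 -82.   50.5] R 44.9 n [-0.  0.  1.] tilt 0.0 yaw -22.0 hubaxis@flange [453.  -82.1  50.5] r 21.9 2470 792 hubtop h 17.8
tip [452.61549515 -81.69163142  83.96662635]
[568.10417362 328.6977824   75.20386635]
top0 809 (np.int64(211), array([-0.55376112,  0.13721338,  0.82129234]), np.float64(34.78562794692046), np.float64(-13.916705836775177))
[561.57746407 349.62277539  69.92263163]
side0 1164 (np.int64(326), array([-0.55343381,  0.13967104,  0.82109867]), np.float64(34.805073707303414), np.float64(-14.164067636997487))
```

View pics/S.png

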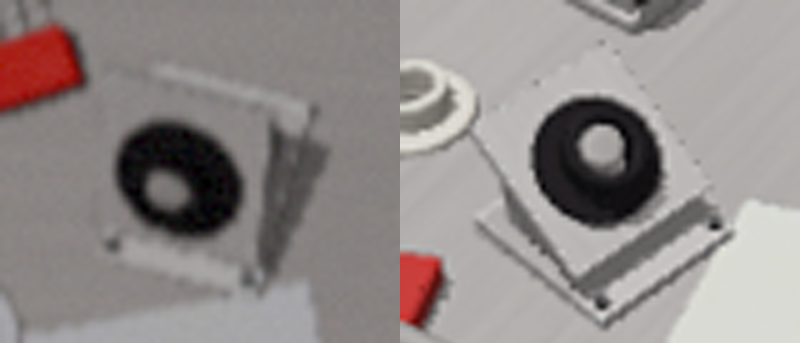

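Medium is home too (flange top at 50.5 mm, level). The crops show the small stand's yaw is also about −14°, but keeping that wrist roll would near the last joint's limit. I'll grip the small hub a quarter turn round instead.

Run:
```python
from go import *
d=np.load("top0.npz");c=px(d,131.5,176.5,58.8);print(c)
n,y=axis(-14.);yt=np.cross(-n,np.array(y));yt=yt*np.sign(yt[0]);print(yt)
p,r=pose(manip.read_state());plan(p,r,c+n*290,toolR(-n,yt),n=16,dec=2)
```

```text
[568.02786949 331.65502785  58.8       ]
[ 0.79481973 -0.19817082  0.57357644]
n 16 L 466.5 deg 82.4
[-0.04, 0.03, -0.1, -0.07, -0.71, 0.14]
[-0.04, 0.03, -0.1, -0.02, -0.72, 0.12]
[-0.04, 0.03, -0.1, 0.04, -0.72, 0.09]
[-0.04, 0.03, -0.1, 0.09, -0.72, 0.07]
[-0.04, 0.03, -0.1, 0.14, -0.71, 0.05]
[-0.04, 0.03, -0.1, 0.2, -0.7, 0.04]
[-0.04, 0.03, -0.1, 0.25, -0.68, 0.02]
[-0.04, 0.03, -0.1, 0.31, -0.66, 0.0]
[-0.04, 0.03, -0.1, 0.36, -0.64, -0.01]
[-0.04, 0.03, -0.1, 0.41, -0.61, -0.02]
[-0.04, 0.03, -0.11, 0.45, -0.57, -0.03]
[-0.04, 0.04, -0.1, 0.5, -0.53, -0.03]
[-0.04, 0.03, -0.11, 0.54, -0.49, -0.03]
[-0.05, 0.03, -0.1, 0.58, -0.44, -0.03]
[-0.05, 0.04, -0.11, 0.62, -0.39, -0.04]
[-0.04, 0.04, -0.1, 0.65, -0.32, -0.02]
```

Request:
step_arm:
  increments:
    - [[-0.04,0.03,-0.1,-0.07,-0.71,0.14,-1],[-0.04,0.03,-0.1,-0.02,-0.72,0.12,-1],[-0.04,0.03,-0.1,0.04,-0.72,0.09,-1],[-0.04,0.03,-0.1,0.09,-0.72,0.07,-1],[-0.04,0.03,-0.1,0.14,-0.71,0.05,-1]]

```text
clock: 14.65
eef_pos: [437.0, 59.8, 354.0]
eef_rot: [2.964, -0.085, 0.405]
wrist_force: [0.6, 0.0, -0.2]
finger_gap: 93.9
finger_force: 0.0
```

Request:
step_arm:
  increments:
    - [[-0.04,0.03,-0.1,0.2,-0.7,0.04,-1],[-0.04,0.03,-0.1,0.25,-0.68,0.02,-1],[-0.04,0.03,-0.1,0.31,-0.66,0,-1],[-0.04,0.03,-0.1,0.36,-0.64,-0.01,-1],[-0.04,0.03,-0.1,0.41,-0.61,-0.02,-1]]

```text
clock: 15.15
eef_pos: [422.8, 202.6, 326.0]
eef_rot: [2.768, -0.091, 0.816]
wrist_force: [0.4, 0.4, 0.2]
finger_gap: 94.1
finger_force: 0.0
```

Request:
step_arm:
  increments:
    - [[-0.04,0.03,-0.11,0.45,-0.57,-0.03,-1],[-0.04,0.04,-0.1,0.5,-0.53,-0.03,-1],[-0.04,0.03,-0.11,0.54,-0.49,-0.03,-1],[-0.05,0.03,-0.1,0.58,-0.44,-0.03,-1],[-0.05,0.04,-0.11,0.62,-0.39,-0.04,-1]]

```text
clock: 15.65
eef_pos: [408.2, 345.0, 297.5]
eef_rot: [2.568, -0.021, 1.248]
wrist_force: [0.7, -0.0, 0.6]
finger_gap: 94.0
finger_force: 0.0
```

Request:
step_arm:
  increments:
    - [[-0.04,0.04,-0.1,0.65,-0.32,-0.02,-1],[0,0,0,0,0,0,-1]]

```text
clock: 15.85
eef_pos: [405.5, 374.3, 291.1]
eef_rot: [2.537, -0.003, 1.332]
wrist_force: [-0.0, -0.1, -0.3]
finger_gap: 93.9
finger_force: 0.0
```

```bash
python3 look.py wS "[568,331.7,58.8]" 35
python3 - <<'E'
from go import *
n,y=axis(-14);c,n2,h=fit(np.load("wS.npz"),[568,331.7,58.8],n,35)
p,r=pose(manip.read_state());n,y=axis(np.degrees(np.arctan2(-n2[1],-n2[0])));yt=np.cross(-n,np.array(y));yt=yt*np.sign(yt[0])
plan(p,r,h+n*240,toolR(-n,yt),n=3)
E
```

```text
15.85 [405.5 374.3 291.1] [ 0.553 -0.132 -0.823] [ 0.74  0.4   1.71 -0.71  0.81  1.42]
[306.27182788   0.         257.48872833] [ 27.8  68.3 -15.7]
expected px [264. 198.]
flange c [569.5 338.4  58.8] R 34.8 n [-0.556  0.141  0.819] tilt 35.0 yaw -14.2 hubaxis@flange [569.7 338.6  58.9] r 21.9 659 1065 hubtop h 17.7
n 3 L 47.1 deg 0.6
[-0.003, -0.003, 0.001, 0.054, 0.034, 0.387]
[-0.003, -0.002, 0.001, 0.055, 0.032, 0.387]
[-0.003, -0.003, 0.001, 0.056, 0.032, 0.387]
```

View pics/wS.png

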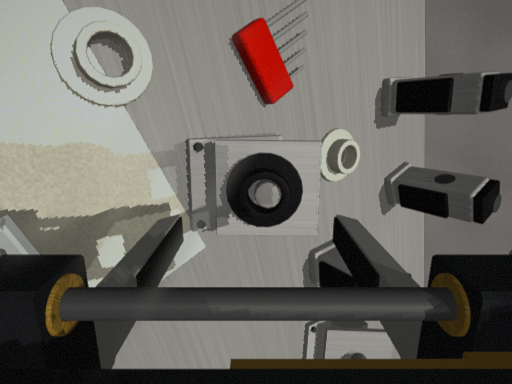

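The small spacer is at (264,189), matching the model (34.8 mm radius, 35° tilt). The white look-alike at (340,155) stands clear of the fingers' path.

Request:
step_arm:
  increments:
    - [[-0.003,-0.003,0.001,0.054,0.034,0.387,-1],[-0.003,-0.002,0.001,0.055,0.032,0.387,-1],[-0.003,-0.003,0.001,0.056,0.032,0.387,-1],[0,0,0,0,0,0,-1]]

```text
clock: 16.3
eef_pos: [437.4, 370.3, 254.9]
eef_rot: [2.532, 0.001, 1.319]
wrist_force: [0.5, 0.6, 0.0]
finger_gap: 93.6
finger_force: 0.0
```

Run:
```python
from go import *
p,r=pose(manip.read_state());n,y=axis(-14.2);yt=np.cross(-n,np.array(y));yt=yt*np.sign(yt[0])
plan(p,r,np.array([569.6,338.5,58.9])+n*203,toolR(-n,yt),n=2)
```

```text
n 2 L 35.5 deg 0.3
[-0.001, 0.002, -0.002, 0.022, -0.013, 0.443]
[-0.0, 0.002, -0.001, 0.021, -0.013, 0.444]
```

Request:
step_arm:
  increments:
    - [[-0.001,0.002,-0.002,0.022,-0.013,0.44,-1],[0,0.002,-0.001,0.021,-0.013,0.44,-1],[0,0,0,0,0,0,-1],[0,0,0,0,0,0,1],[0,0,0,0,0,0,1]]

```text
clock: 16.8
eef_pos: [455.7, 368.4, 227.7]
eef_rot: [2.529, -0.003, 1.325]
wrist_force: [-0.5, 0.0, 0.6]
finger_gap: 81.3
finger_force: 0.0
```

Request:
step_arm:
  increments:
    - [[0,0,0,0,0,0,1],[0,0,0,0,0,0,1],[0,0,0,0,0,0,1],[0,0,0,0,0,0,1],[0,0,0,0,0,0,1]]

```text
clock: 17.3
eef_pos: [455.9, 368.4, 226.5]
eef_rot: [2.53, -0.002, 1.325]
wrist_force: [-0.6, -0.1, 1.0]
finger_gap: 42.3
finger_force: 30.0
```

Request:
step_arm:
  increments:
    - [[0,0,0,0,0,0,1],[0,0,0,0,0,0,1]]

```text
clock: 17.5
eef_pos: [455.9, 368.4, 226.5]
eef_rot: [2.53, -0.001, 1.325]
wrist_force: [-1.5, 0.5, 2.5]
finger_gap: 42.3
finger_force: 30.0
```

Request:
step_arm:
  increments:
    - [[0,0,0,0,0,-0.2,1],[0,0,0,0,0,-0.4,1],[0,0,0,0,0,-0.7,1],[0,0,0,0,0,-0.9,1],[0,0,0,0,0,-0.3,1]]

```text
clock: 18.0
eef_pos: [398.7, 382.9, 311.6]
eef_rot: [2.528, -0.005, 1.327]
wrist_force: [-0.1, -0.3, -0.3]
finger_gap: 42.1
finger_force: 30.0
```

Run:
```python
from go import *
s=manip.read_state();p,r=pose(s);print(p,s["finger_gap"],s["finger_force"])
plan(p,r,np.array([452.5,-83.3,365]),toolR([0,0,-1],[0,-1,0]),n=18,dec=2)
```

```text
[398.71638505 382.87379602 311.57301254] 42.12482139149793 29.998963790712878
n 18 L 472.3 deg 82.5
[0.04, -0.03, 0.09, -0.61, 0.23, 0.07]
[0.04, -0.03, 0.09, -0.59, 0.28, 0.07]
[0.04, -0.03, 0.09, -0.57, 0.32, 0.08]
[0.04, -0.03, 0.09, -0.54, 0.36, 0.08]
[0.04, -0.03, 0.09, -0.51, 0.4, 0.08]
[0.04, -0.03, 0.09, -0.48, 0.44, 0.08]
[0.04, -0.03, 0.09, -0.45, 0.47, 0.08]
[0.04, -0.03, 0.09, -0.41, 0.51, 0.07]
[0.03, -0.03, 0.09, -0.37, 0.54, 0.07]
[0.04, -0.03, 0.09, -0.33, 0.56, 0.06]
[0.04, -0.03, 0.09, -0.29, 0.59, 0.05]
[0.03, -0.03, 0.09, -0.25, 0.61, 0.04]
[0.04, -0.02, 0.09, -0.2, 0.62, 0.03]
[0.03, -0.03, 0.09, -0.16, 0.64, 0.01]
[0.04, -0.02, 0.09, -0.11, 0.64, -0.0]
[0.03, -0.03, 0.09, -0.07, 0.65, -0.02]
[0.04, -0.02, 0.09, -0.02, 0.66, -0.04]
[0.03, -0.03, 0.1, 0.03, 0.65, -0.06]
```

Request:
step_arm:
  increments:
    - [[0.04,-0.03,0.09,-0.61,0.23,0.07,1],[0.04,-0.03,0.09,-0.59,0.28,0.07,1],[0.04,-0.03,0.09,-0.57,0.32,0.08,1],[0.04,-0.03,0.09,-0.54,0.36,0.08,1],[0.04,-0.03,0.09,-0.51,0.4,0.08,1]]

```text
clock: 18.5
eef_pos: [414.8, 251.8, 323.6]
eef_rot: [2.705, -0.078, 0.958]
wrist_force: [0.2, -0.0, -1.0]
finger_gap: 42.4
finger_force: 30.0
```

Request:
step_arm:
  increments:
    - [[0.04,-0.03,0.09,-0.48,0.44,0.08,1],[0.04,-0.03,0.09,-0.45,0.47,0.08,1],[0.04,-0.03,0.09,-0.41,0.51,0.07,1],[0.03,-0.03,0.09,-0.37,0.54,0.07,1],[0.04,-0.03,0.09,-0.33,0.56,0.06,1]]

```text
clock: 19.0
eef_pos: [429.7, 122.2, 338.6]
eef_rot: [2.886, -0.087, 0.584]
wrist_force: [0.7, 0.1, 0.2]
finger_gap: 42.4
finger_force: 30.0
```

Request:
step_arm:
  increments:
    - [[0.04,-0.03,0.09,-0.29,0.59,0.05,1],[0.03,-0.03,0.09,-0.25,0.61,0.04,1],[0.04,-0.02,0.09,-0.2,0.62,0.03,1],[0.03,-0.03,0.09,-0.16,0.64,0.01,1],[0.04,-0.02,0.09,-0.11,0.64,0,1]]

```text
clock: 19.5
eef_pos: [444.5, -7.3, 353.6]
eef_rot: [3.053, -0.046, 0.218]
wrist_force: [0.1, 1.1, -0.7]
finger_gap: 42.7
finger_force: 30.0
```

Request:
step_arm:
  increments:
    - [[0.03,-0.03,0.09,-0.07,0.65,-0.02,1],[0.04,-0.02,0.09,-0.02,0.66,-0.04,1],[0.03,-0.03,0.1,0.03,0.65,-0.06,1],[0,0,0,0,0,0,1]]

```text
clock: 19.9
eef_pos: [453.6, -86.0, 363.1]
eef_rot: [3.135, 0.006, -0.007]
wrist_force: [-0.3, -0.5, -0.9]
finger_gap: 42.4
finger_force: 30.0
```

```bash
python3 hov.py hS 35
python3 - <<'E'
from go import *
p,r=pose(manip.read_state())
plan(p,r,np.array([452.5,-83.3,330]),toolR([0,0,-1],[0,-1,0]),n=2)
E
```

```text
[453.6 -86.  363.1] [-0.0061 -0.0065 -1.    ] [-0.3 -0.5 -0.9]
flange c [448.8 -86.  158.3] R 35.0 n [0.013 0.006 1.   ] tilt 0.8 yaw -157.0 hubaxis@flange [457.  -86.1 158.2] r 29.6 688 2300 hubtop h 17.7
in tool [ -3.6  -1.3 204.9]
n 2 L 32.9 deg 0.6
[0.004, 0.004, -0.002, -0.009, -0.021, 0.41]
[0.005, 0.004, -0.003, -0.011, -0.021, 0.41]
```

View pics/hS.png

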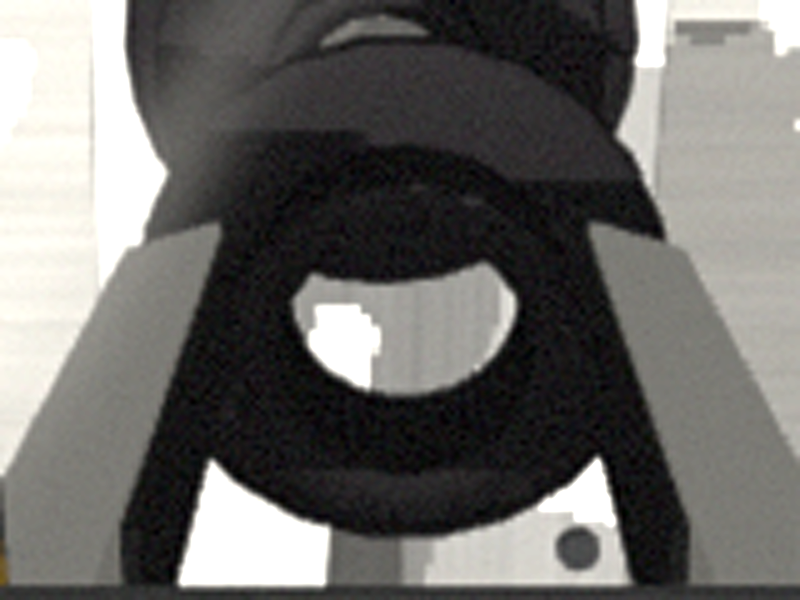

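Crop: the small spacer is upright in the fingers, with the medium's hub and spindle ahead of it in +x (the bore at (405,330) shows the plate behind). It sits about 3.5 mm towards −x in the tool, so I correct by the measured offset.

Run:
```python
from go import *
p,r=pose(manip.read_state())
plan(p,r,np.array([456.3,-83.3,306]),toolR([0,0,-1],[0,-1,0]),n=3)
```

```text
n 3 L 56.9 deg 0.6
[0.003, 0.003, -0.002, 0.027, -0.016, 0.473]
[0.003, 0.002, -0.001, 0.025, -0.015, 0.473]
[0.003, 0.003, -0.002, 0.025, -0.013, 0.474]
```

Request:
step_arm:
  increments:
    - [[0.003,0.003,-0.002,0.027,-0.016,0.47,1],[0.003,0.002,-0.001,0.025,-0.015,0.47,1],[0.003,0.003,-0.002,0.025,-0.013,0.47,1],[0,0,0,0,0,0,1]]

```text
clock: 20.35
eef_pos: [455.9, -81.4, 304.6]
eef_rot: [-3.14, 0.003, 0.004]
wrist_force: [-0.1, -0.6, -0.7]
finger_gap: 42.3
finger_force: 30.0
```

```bash
cat > rel.py <<'E'
import sys
from go import *
d=np.load(sys.argv[1]+".npz");P=cloud(d)
k=np.linalg.norm(P[...,:2]-[452.7,-82],axis=-1)<10;q=P[k&(abs(P[...,2]-84)<1.2)]
if len(q): print("tip seen",len(q),q.mean(0).round(1),q.min(0).round(1),q.max(0).round(1))
E
python3 hov.py hS2 35; python3 rel.py hS2
```

```text
[455.9 -81.4 304.6] [-0.0031  0.0011 -1.    ] [-0.1 -0.6 -0.7]
flange c [451.8 -79.8  99.7] R 35.0 n [ 0.009 -0.002  1.   ] tilt 0.5 yaw 170.1 hubaxis@flange [460.  -79.9  99.6] r 29.6 681 2296 hubtop h 17.7
in tool [ -3.4  -1.4 204.9]
tip seen 191 [450.9 -81.3  84.3] [445.8 -88.6  82.9] [455.3 -74.6  85.2]
```

Request:
step_arm:
  increments:
    - [[0.001,0.003,0.003,0.005,0.035,0,1],[0,0,0,0,0,0,1],[0,0,0,0,0,0,1]]

```text
clock: 20.7
eef_pos: [456.6, -83.8, 307.3]
eef_rot: [-3.141, -0.004, -0.0]
wrist_force: [0.1, -0.6, -1.0]
finger_gap: 42.1
finger_force: 30.0
```

```bash
python3 hov.py hS3 35; python3 rel.py hS3
```

```text
[456.6 -83.8 307.3] [ 4.e-03  7.e-04 -1.e+00] [ 0.1 -0.6 -1. ]
flange c [454.  -82.3 102.5] R 35.1 n [ 0.002 -0.001  1.   ] tilt 0.1 yaw 157.0 hubaxis@flange [462.  -82.3 102.4] r 29.6 676 2302 hubtop h 17.7
in tool [ -3.5  -1.4 204.9]
tip seen 210 [451.4 -81.6  84.2] [445.5 -88.4  82.9] [456.7 -74.9  85.2]
```

Within about 1 mm. I'll trim the tilt slightly and descend.

Request:
step_arm:
  increments:
    - [[0,-0.004,0,-0.008,-0.006,0.1,1],[0,0,0,0,0,0.2,1],[0,0,0,0,0,0.15,1],[0,0,0,0,0,0,1]]

```text
clock: 21.15
eef_pos: [456.1, -83.5, 287.5]
eef_rot: [-3.14, 0.002, -0.0]
wrist_force: [-0.1, 0.4, -0.4]
finger_gap: 42.2
finger_force: 30.0
```

```bash
python3 hov.py hS4 35
```

```text
[456.1 -83.5 287.5] [-0.0022  0.0016 -1.    ] [-0.1  0.4 -0.4]
flange c [452.  -81.9  82.5] R 35.1 n [ 0.008 -0.004  1.   ] tilt 0.5 yaw 153.5 hubaxis@flange [460.3 -81.9  82.5] r 29.6 688 2318 hubtop h 17.8
in tool [ -3.6  -1.3 204.9]
```

Request:
step_arm:
  increments:
    - [[0,0.003,0,0,0,0.08,1],[0,0,0,0,0,0.07,1],[0,0,0,0,0,0,1]]

```text
clock: 21.5
eef_pos: [456.2, -83.6, 282.3]
eef_rot: [-3.14, -0.002, -0.0]
wrist_force: [-0.6, 0.1, -0.7]
finger_gap: 42.3
finger_force: 30.0
```

Request:
step_arm:
  increments:
    - [[0,0,0,0,0,0.03,1],[0,0,0,0,0,0,1]]

```text
clock: 21.7
eef_pos: [456.3, -83.6, 281.4]
eef_rot: [-3.14, -0.002, -0.0]
wrist_force: [-0.4, 0.1, -0.9]
finger_gap: 42.5
finger_force: 30.0
```

Request:
step_arm:
  increments:
    - [[0,0,0,0,0,0.02,1],[0,0,0,0,0,0,1]]

```text
clock: 21.9
eef_pos: [456.3, -83.5, 280.6]
eef_rot: [-3.14, -0.002, -0.0]
wrist_force: [-0.8, 0.5, -2.0]
finger_gap: 42.2
finger_force: 30.0
```

Request:
step_arm:
  increments:
    - [[0,0,0,0,0,0.025,1],[0,0,0,0,0,0,1]]

```text
clock: 22.1
eef_pos: [456.3, -83.5, 279.5]
eef_rot: [-3.14, -0.002, -0.0]
wrist_force: [-0.3, 0.2, -0.9]
finger_gap: 42.5
finger_force: 30.0
```

Request:
step_arm:
  increments:
    - [[0,0,0,0,0,0.015,1],[0,0,0,0,0,0,1]]

```text
clock: 22.3
eef_pos: [456.3, -83.6, 279.4]
eef_rot: [-3.141, -0.002, -0.0]
wrist_force: [-3.0, 0.1, 5.4]
finger_gap: 42.4
finger_force: 30.0
```

Contact at the expected height. Releasing and backing off.

Request:
step_arm:
  increments:
    - [[0,0,0,0,0,0,-1],[0,0,0,0,0,0,-1],[0,0,0,0,0,0,-1],[0,0,0,0,0,0,-1],[0,0,0,0,0,0,-1]]

```text
clock: 22.8
eef_pos: [456.3, -83.6, 279.0]
eef_rot: [-3.14, -0.002, -0.0]
wrist_force: [-0.4, 0.4, -0.4]
finger_gap: 79.0
finger_force: 0.0
```

Request:
step_arm:
  increments:
    - [[0,0,0,0,0,-0.3,-1],[0,0,0,0,0,-0.8,-1],[0,0,0,0,0,-0.8,-1],[0,0,0,0,0,-0.8,-1],[0,0,0,0,0,0,-1]]

```text
clock: 23.3
eef_pos: [456.2, -83.7, 391.7]
eef_rot: [3.141, -0.009, -0.0]
wrist_force: [0.6, -1.0, 0.6]
finger_gap: 94.0
finger_force: 0.0
```

Run:
```python
from go import *
from cell import optics
s=manip.read_state();print(s["eef_pos"],s["finger_gap"])
d=optics.camera("wrist")
for z,R_ in((74,35),(50,45),(26,55)):
    try: fit(d,[452.7,-82,z+.5],[0,0,1],R_)
    except Exception as e: print(z,e)
P=cloud(d);k=np.linalg.norm(P[...,:2]-[452.6,-82],axis=-1);
for a,b in((16,21),(25,33),(37,43),(47,53)):print(a,np.percentile(P[(k>a)&(k<b)][:,2],[10,50,90]).round(1))
```

```text
[456.20285633 -83.68518422 391.73399357] 93.99413779714793
flange c [453.4 -82.   74.5] R 34.7 n [-0.002  0.002  1.   ] tilt 0.1 yaw -36.7 hubaxis@flange [453.4 -82.   74.5] r 21.8 538 854 hubtop h 17.7
flange c [453.1 -82.   50.4] R 44.9 n [-0.001 -0.     1.   ] tilt 0.0 yaw 15.4 hubaxis@flange [450.7 -81.7  50.4] r 14.9 839 29 hubtop h 17.9
flange c [453.2 -82.3  26.5] R 54.7 n [ 0.    -0.001  1.   ] tilt 0.1 yaw 113.4 hubaxis@flange [453.2 -82.3  26.5] r 0 850 4 hubtop h 17.4
16 [91.5 92.3 93.2]
25 [ 74.6 308.6 326. ]
37 [ 50.6 307.9 325.6]
47 [208.8 295.2 317.2]
```

All three are level and at their exact heights (26.5, 50.4 and 74.5 mm). Handing in.

```bash
python3 -c "
from cell import workorder;print(workorder.sign_off())"
```

```text
the job is handed in; nothing more can be done
None
```

The large, medium and small spacers are on the spindle in that order, hub up, fully home and released; the last wrist view shows all three level at the right heights, and the job is handed in at about 23 s of the 69 s.

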